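# Gauge the cheek gap of a toy truck chassis

### The job

Find out how wide the gap between the two cheeks in the toy truck's chassis is: take the step gauge from its rack and try its leaves in the gap one after another, from the thinnest up, each pushed gently right down until the gauge's plate rests on the rails, until one binds and will not go in. Then put the last leaf that went in back into the gap, fully home, and leave the gauge standing there, let go. Do not force it, and leave the other things alone.

Things in the scene. Friction and masses are not known exactly. Their poses are not given: they have to be found in the camera images.
- chassis: Toy truck chassis in a sprung wooden cradle (yields 1 mm downwards per 3 N, at most 8 mm; stiff sideways): two upright aluminium side rails, 200 mm long, 8 mm thick, 32 mm apart inside (48 outside), an open channel between them. Origin at bench height under its middle; z up, y along the rails, x across. Rail tops are flat, at z = 62 mm; channel floor z = 20 mm. At y = 0 two steel cheeks stand in the channel with the gap between them.
- gap_mouth (a point): On the plane of the fixed cheek's upright face, mid-width, at rail-top height: chassis x = -6, y = 0, z = 62 mm; axes as the chassis. The fixed cheek is the -x one. The gap runs from here to +x, is open above and at both y ends. Cheeks are 12 mm wide (y), tops at z = 61 mm; from the top each face leans in 4 mm over 9 mm of depth (steep lead-in), then is upright to the floor.
- cheek_knob (a point): Round knob outside the +x rail, 20 mm across, at chassis z = 38 mm; this is the middle of its inner side, on the rail's outer face. It has clamped the +x cheek somewhere, not to be changed: the gap between the cheeks is 5 to 10.9 mm wide, different every time. (The x of cheek_c0 in the rules is the gap less 1.5 mm.)
- gauge_grip (a point): Loose step gauge, 220 g: centre of its wooden handle, half-way up. Handle 22 mm thick (x), 56 long (y), 44 high (z): grasp from above across the 22 mm. It stands on a steel plate 50 (x) by 104 (y) by 6 mm, whose underside is 28 mm below this point. A steel stud, 10 mm across, 14 high, stands on the plate at the thin-leaf end, y = +44 mm. Axes: z up, yaw as it lies.
- gauge: The same gauge, origin in the middle of its plate's underside. Four steel leaves (gauge_c1 to c4) hang from the plate, 28 mm long, 14 mm wide (y), in a row along y: 4 mm thick at y = +36, 6.5 at +12, 9 at -12, 11.5 at -36 mm. Their -x faces lie in one plane, x = -6 mm. A leaf is home when the plate lies flat on the chassis rails (this origin at chassis z = 62 mm); the others then hang free in the channel.
- rack: Fixed wooden rack that holds the gauge at the start: two rails 110 mm long, 32 mm apart inside, tops at 50 mm; the gauge's plate lies on them, leaves hanging between. Origin on the bench under its middle, y along the rails.
- wheel_a: Loose rubber toy wheel lying flat, 50 mm across, 18 mm high; leave alone.
- wheel_b: Another such wheel; leave alone.
- screwdriver: Loose screwdriver, 160 mm long, lying beside the rack; leave alone.
- jar: Glass jar with a lid, 60 mm across, 85 mm high; leave alone.
- tin: Closed tin, 72 mm across, 80 mm high; leave alone.
- spool: Empty wooden spool, 40 mm across, 44 mm high; leave alone.
- toy_car: Wooden toy car, 100 by 66 mm, 50 mm high; leave alone.
Things that resemble listed ones, but are neither listed nor needed, are in the scene too. Leave any red look-alike of the gauge alone.

How it is judged (in metres and radians):
On the way, in this order (a step that is already met when the one before it is completed fails the run):
1. the thinnest leaf goes fully into the gap (y of gauge_c1 in the frame of chassis between -0.006 and 0.006 m and x of gauge_c1 in the frame of chassis between -0.012 and 0.012 m and z of gauge_c1 in the frame of chassis between 0.045 and 0.05 m and angle between gauge's own z axis and vertical below 0.06 rad), for 0.1 s.
2. the second leaf is tried: it goes fully in, or it binds at the mouth of a gap too small for it (((y of gauge_c2 in the frame of chassis between -0.006 and 0.006 m and x of gauge_c2 in the frame of chassis between -0.012 and 0.012 m and z of gauge_c2 in the frame of chassis between 0.045 and 0.05 m and angle between gauge's own z axis and vertical below 0.06 rad) or (x of cheek_c0 in the frame of chassis below 0.0057 m and y of gauge_c2 in the frame of chassis between -0.007 and 0.007 m and x of gauge_c2 in the frame of chassis between -0.012 and 0.012 m and z of gauge_c2 in the frame of chassis between 0.0515 and 0.079 m and contact force between gauge and chassis above 1.5 N))), for 0.1 s.
3. if the second leaf bound, the gauge is lifted out again; otherwise the third leaf is tried: it goes fully in, or it binds (((y of gauge_c3 in the frame of chassis between -0.006 and 0.006 m and x of gauge_c3 in the frame of chassis between -0.012 and 0.012 m and z of gauge_c3 in the frame of chassis between 0.045 and 0.05 m and angle between gauge's own z axis and vertical below 0.06 rad) or (x of cheek_c0 in the frame of chassis below 0.0082 m and y of gauge_c3 in the frame of chassis between -0.007 and 0.007 m and x of gauge_c3 in the frame of chassis between -0.012 and 0.012 m and z of gauge_c3 in the frame of chassis between 0.0515 and 0.079 m and contact force between gauge and chassis above 1.5 N) or (x of cheek_c0 in the frame of chassis below 0.0057 m and (z of gauge_c1 in the frame of chassis above 0.0775 m and contact force between gauge and chassis below 0.1 N)))), for 0.1 s.
4. if the third leaf went in, the fourth is tried and binds; otherwise the last leaf that went in is put back into the gap (((x of cheek_c0 in the frame of chassis below 0.0057 m and (y of gauge_c1 in the frame of chassis between -0.006 and 0.006 m and x of gauge_c1 in the frame of chassis between -0.012 and 0.012 m and z of gauge_c1 in the frame of chassis between 0.045 and 0.05 m and angle between gauge's own z axis and vertical below 0.06 rad)) or (x of cheek_c0 in the frame of chassis below 0.0082 m and (y of gauge_c2 in the frame of chassis between -0.006 and 0.006 m and x of gauge_c2 in the frame of chassis between -0.012 and 0.012 m and z of gauge_c2 in the frame of chassis between 0.045 and 0.05 m and angle between gauge's own z axis and vertical below 0.06 rad)) or (x of cheek_c0 in the frame of chassis below 0.0107 m and y of gauge_c4 in the frame of chassis between -0.007 and 0.007 m and x of gauge_c4 in the frame of chassis between -0.012 and 0.012 m and z of gauge_c4 in the frame of chassis between 0.0515 and 0.079 m and contact force between gauge and chassis above 1.5 N))), for 0.1 s.
At the end, for the whole second after the job is handed in: The gauge stands released and still on the chassis, its plate flat on the rails (within 2 mm and 0.06 rad), with the thickest leaf that the gap takes fully in the gap (a leaf with under 0.7 mm of room may be judged as going in or as binding) (((x of cheek_c0 in the frame of chassis below 0.0057 m and (y of gauge_c1 in the frame of chassis between -0.006 and 0.006 m and x of gauge_c1 in the frame of chassis between -0.012 and 0.012 m and z of gauge_c1 in the frame of chassis between 0.045 and 0.05 m and angle between gauge's own z axis and vertical below 0.06 rad)) or (x of cheek_c0 in the frame of chassis below 0.0082 m and (y of gauge_c2 in the frame of chassis between -0.006 and 0.006 m and x of gauge_c2 in the frame of chassis between -0.012 and 0.012 m and z of gauge_c2 in the frame of chassis between 0.045 and 0.05 m and angle between gauge's own z axis and vertical below 0.06 rad)) or (x of cheek_c0 in the frame of chassis below 0.0107 m and (y of gauge_c3 in the frame of chassis between -0.006 and 0.006 m and x of gauge_c3 in the frame of chassis between -0.012 and 0.012 m and z of gauge_c3 in the frame of chassis between 0.045 and 0.05 m and angle between gauge's own z axis and vertical below 0.06 rad))) and linear speed of gauge below 0.01 m/s); the robot touches nothing.
It fails at once if the gauge is forced: it pushes the sprung chassis down by more than 7 mm (about 21 N), or wedges or levers in it with contact forces over 60 N (height (world z) of chassis_c0 below 0.0115 m or contact force between gauge and chassis above 60 N).
It fails at once if a leaf is skipped: one is pressed on the gap although the leaf before it is already too thick ((x of cheek_c0 in the frame of chassis below 0.0045 m and y of gauge_c3 in the frame of chassis between -0.007 and 0.007 m and x of gauge_c3 in the frame of chassis between -0.012 and 0.012 m and z of gauge_c3 in the frame of chassis below 0.079 m and contact force between gauge and chassis above 1.5 N) or (x of cheek_c0 in the frame of chassis below 0.007 m and y of gauge_c4 in the frame of chassis between -0.007 and 0.007 m and x of gauge_c4 in the frame of chassis between -0.012 and 0.012 m and z of gauge_c4 in the frame of chassis below 0.079 m and contact force between gauge and chassis above 1.5 N)).
It fails at once if the arm or fingers push on the chassis (over 8 N) (contact force between any of the fingers, the arm and chassis above 8 N).
It fails at once if another thing on the bench is shifted by more than 2 cm (distance of any of wheel_a, wheel_b, screwdriver, jar, tin, spool, toy_car from where it was at the start of the episode above 0.02 m).
It also fails if it takes over 64 s, if anything falls off the work surface, if the arm or the gripper's body presses on something with over 40 N, if the wrist force passes 120 N, or if a joint passes its speed limit or range.

### The arm

A 7-joint arm with a two-finger parallel gripper is mounted at the origin on the work surface. World frame = base frame: x ahead of the robot, y to its left, z up, the work surface at z = 0. Lengths are in m, angles in degrees, forces in N, time in s.
With the tool pointing down it reaches from about 0.4 to 0.75 m from the base axis. Payload 19.5 kg.
Tool frame: the origin (TCP) lies at the very end of the fingers, on their centre line; the grasp point (between the pads) lies 19 mm behind it; z points along the fingers, y is the direction in which the jaws open and shut (so a half turn about z gives the same grasp; the last joint's range is limited). The gripper opens to 85 mm and grips with 20 to 120 N. Pads are 22 mm wide; open, the fingers measure 114 mm over their backs; the gripper's body (76 mm by 85 mm) begins 54 mm behind the grasp point. The pads swing forward as they close: fully open they stand 13 mm farther back than shut.
Start: joints at [-68.05, 40.479, -1.581, 85.061, 1.261, 54.483, -4.326], TCP at [0.237, 0.524, 0.231] pointing down, gripper open.
Joint ranges: [-155.06, 155.06], [-18.47, 123.98], [-90, 86.84], [0, 140.48], [-83.41, 263.41], [0, 116], [-161.91, 161.91]. Speed limits (degrees/s): [108.29, 108.29, 147.25, 147.25, 172.46, 172.46, 172.46].

### API

Orientations are given as a 3x3 rotation matrix whose columns are the frame's x, y, z axes.
In Python, from workcell import ctrl gives the robot as it stands.
- The arm moves only by the shell command python3 -m pendant 'ROWS'. ROWS is JSON, a list of rows, each a list of 5 numbers: the shift along the tool's x, y, z in m, then the turn about the tool's z in rad, then the opening, from 0 (shut) to 1 (fully open). A call has 1 to 10 rows; each row shifts and turns the commanded pose from where the row before left it, along the tool's axes as they then stand; what a row does not reach is not made up. A row lasts 1/10 s, in which the tool goes at most 50 mm and 8.59 degrees, less where a joint would pass 70% of its speed; a pose out of reach is approached as far as the arm can. A call with a gripper value outside its range is refused whole. The fingers move at their own pace and stop on an object; the grip force is fixed at half the most. Time passes only in rows, so rows that do not move let the fingers close. It gives the time, the measured TCP pose, the force and the opening at its end, in the units of the state.
- ctrl.get_state(): the state, without advancing time (a new reading comes with each control period).
- ctrl.read_camera(name): name is "side" or "top"; returns a dict with "color" (400x640x3 uint8, red, green, blue), "K" (3x3 intrinsics, pixels), "dist_coeffs" ([k1, k2, p1, p2, k3] as OpenCV has them; the pictures are not rectified), "world_from_camera" (4x4, takes a point from camera to world coordinates). Camera axes: x right, y down, z forward; pixel columns grow to the right and rows downward; lengths in m; the calibration is good to about 2 mm. A picture is of the moment at which its call begins. There is no depth.
- ctrl.hand_in(): hands the job in, once; it reports no verdict.
The state is a dict: "t": time; "joints": joint angles; "joint_vel": joint speeds; "effort": joint torques, N m; "eef_pos": TCP position; "ee_rot": TCP orientation; "ft_force": force on the tool from outside, world axes, zero at the start; "torque": the same for the moment, N m; "gripper_width": opening from 0.0 (shut) to 1.0 (fully open).
Only numpy, scipy, OpenCV 4.12 (cv2) and the standard library are available. Lean on these libraries where they do the work, as an engineer would, in place of code of your own. Each camera call takes 0.05 s, during which the arm holds its last target.

## Working session

There is one attempt and no reset: what is moved stays moved. The work goes in short steps, Python scripts to look and compute and a shell command to move; the robot and the scene stay as the last step left them, time stands still between calls to the robot, and variables do not carry over. Pictures are saved under pics/ and viewed, and the job is handed in when it is done.

```bash
ls; mkdir -p pics; python3 - <<'E'
from workcell import ctrl
import cv2,numpy as np
s=ctrl.get_state();print({k:np.round(v,4).tolist() for k,v in s.items()})
for n in("top","side"):
    d=ctrl.read_camera(n);cv2.imwrite(f"pics/{n}0.png",d["color"][:,:,::-1]);print(n,d["K"],d["dist_coeffs"],d["world_from_camera"])
E
```

```text
pics
{'t': 0.0, 'joints': [-68.0491, 40.5112, -1.5827, 85.0837, 1.2622, 54.4814, -4.327], 'joint_vel': [0.067, 0.0589, 0.0182, -0.0297, 0.0293, 0.0815, 0.0304], 'effort': [0.0, -88.3226, 1.2346, -23.6163, 0.017, 0.0067, 0.0], 'eef_pos': [0.2369, 0.5237, 0.2309], 'ee_rot': [[-0.9111, 0.4122, -0.0004], [0.4122, 0.9111, -0.001], [-0.0001, -0.001, -1.0]], 'ft_force': [-0.3348, -0.1827, -0.0632], 'torque': [0.0008, 0.0186, 0.0134], 'gripper_width': 0.9958}
top [[458.98764301   0.         317.42885718]
 [  0.         458.98764301 201.79481961]
 [  0.           0.           1.        ]] [-0.0417865  0.         0.         0.         0.       ] [[-0.00480041 -0.98198592  0.18889311  0.35962615]
 [-0.99990939  0.00233789 -0.01325723 -0.02639372]
 [ 0.01257681 -0.18893964 -0.98190816  1.17532143]
 [ 0.          0.          0.          1.        ]]
side [[375.44445022   0.         314.32335297]
 [  0.         375.44445022 198.47134601]
 [  0.           0.           1.        ]] [-0.08454504  0.          0.          0.          0.        ] [[ 0.97578228 -0.13157565  0.17474778  0.4127388 ]
 [-0.21772624 -0.66118066  0.71793831 -0.68257607]
 [ 0.02107665 -0.73859866 -0.67381584  0.71604671]
 [ 0.          0.          0.          1.        ]]
```

View pics/top0.png

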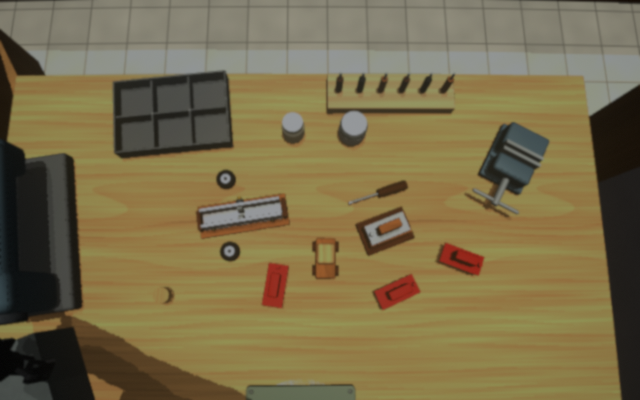

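View pics/side0.png

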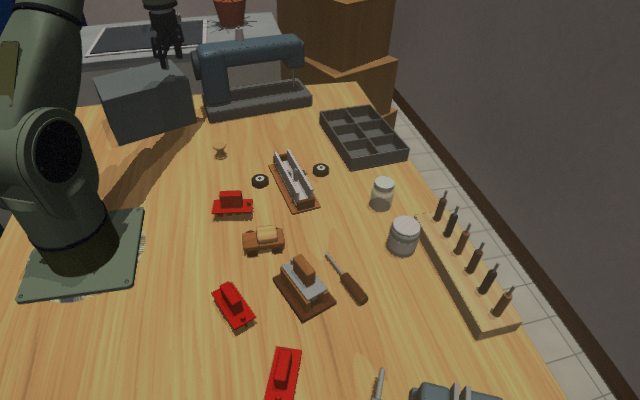

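The chassis is at top (243,215) / side (295,180). The gauge on its rack, with a wooden brown handle, is at top (387,230) / side (304,270). The red look-alikes are at top (276,286), (397,291) and (461,259), lying on the bench rather than a rack. I'll enlarge both to confirm.

```bash
python3 - <<'E'
import cv2,numpy as np
t=cv2.imread("pics/top0.png");s=cv2.imread("pics/side0.png")
def c(im,x,y,w,h,k):return cv2.resize(im[y:y+h,x:x+w],None,fx=k,fy=k,interpolation=cv2.INTER_CUBIC)
cv2.imwrite("pics/c1.png",np.vstack([c(t,185,165,120,90,6)[:300*2]][:1]))
cv2.imwrite("pics/c2.png",c(t,340,170,90,90,6))
cv2.imwrite("pics/c3.png",c(s,255,140,80,80,7))
cv2.imwrite("pics/c4.png",c(s,260,240,110,85,7))
E
```

```text
(no output)
```

View pics/c1.png

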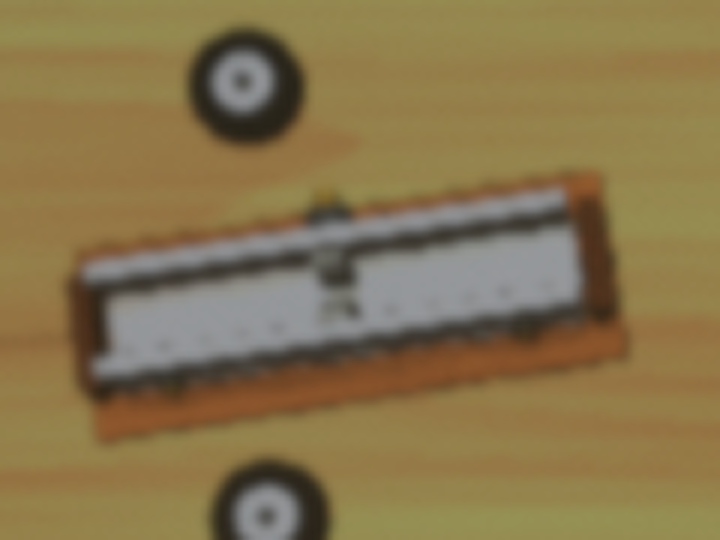

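View pics/c2.png

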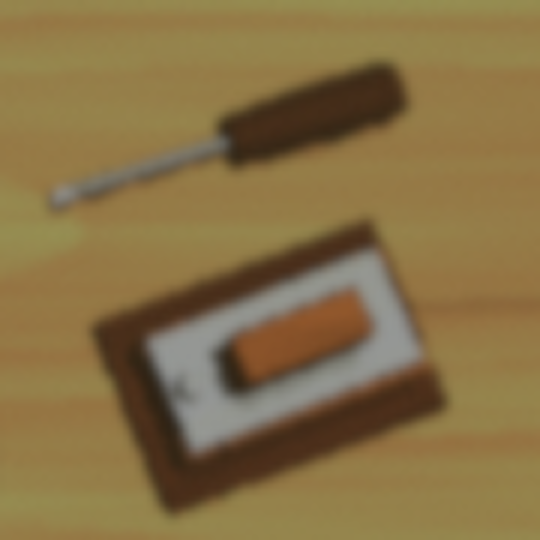

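View pics/c3.png

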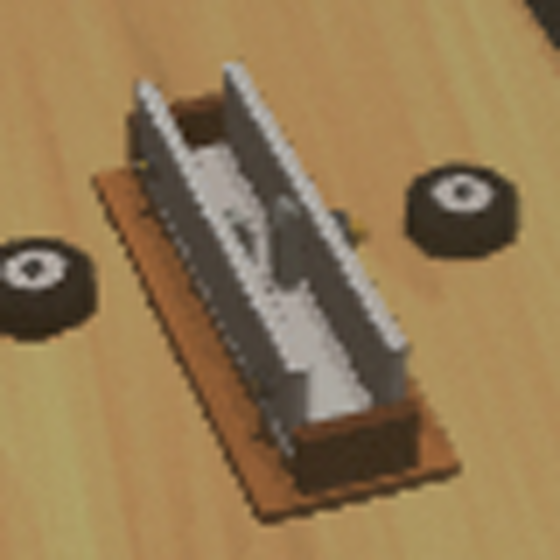

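View pics/c4.png

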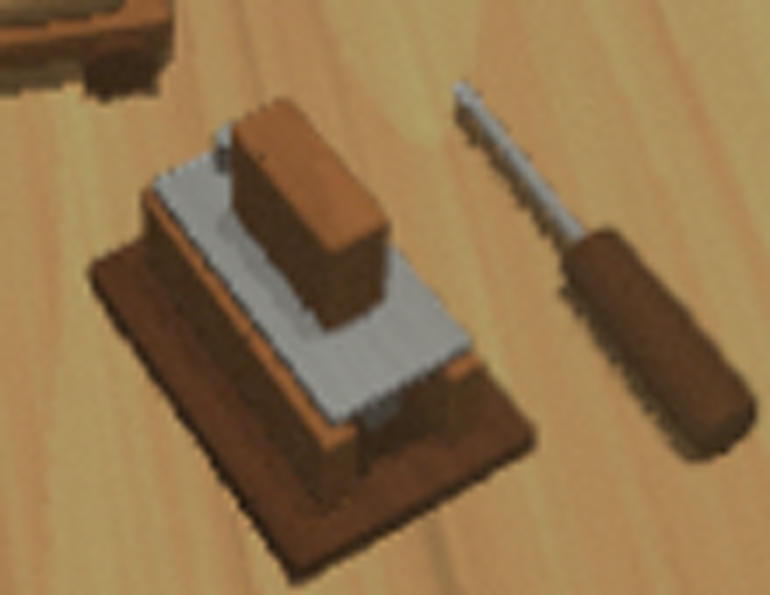

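Confirmed. The gauge on the rack has a wooden handle, with the stud on its left (world +y) end. The chassis knob is on the upper (world +x) side. So both frames' x and y axes run roughly along the world axes. Next I'll fit the poses using both cameras.

```bash
cat > h.py <<'E'
import cv2,numpy as np
from workcell import ctrl
from scipy.optimize import least_squares
def proj(P,d):
    P=np.atleast_2d(P).astype(float);T=np.linalg.inv(d["world_from_camera"])
    r,_=cv2.Rodrigues(T[:3,:3]);return cv2.projectPoints(P,r,T[:3,3],d["K"],np.array(d["dist_coeffs"]))[0][:,0]
def W(P,q): # q=x,y,yaw ; P local
    P=np.atleast_2d(P);c,s=np.cos(q[2]),np.sin(q[2]);return np.c_[q[0]+c*P[:,0]-s*P[:,1],q[1]+s*P[:,0]+c*P[:,1],P[:,2]+(q[3] if len(q)>3 else 0)]
def grab(n):return {c:ctrl.read_camera(c) for c in n}
def box(x0,x1,y0,y1,z0,z1):
    v=np.array([[x,y,z] for x in(x0,x1) for y in(y0,y1) for z in(z0,z1)]);e=[(a,b) for a in range(8) for b in range(a+1,8) if bin(a^b).count('1')==1];return v,e
CH=[box(-.024,-.016,-.1,.1,.02,.062),box(.016,.024,-.1,.1,.02,.062)]
GA=[box(-.025,.025,-.052,.052,0,.006),box(-.011,.011,-.028,.028,.006,.05)]
def overlay(d,boxes,q,x,y,w,h,k,fn):
    im=cv2.resize(np.ascontiguousarray(d["color"][:,:,::-1])[y:y+h,x:x+w],None,fx=k,fy=k,interpolation=cv2.INTER_CUBIC)
    for v,e in boxes:
        p=((proj(W(v,q),d)-[x,y]+.5)*k-.5)
        for a,b in e: cv2.line(im,tuple(int(round(t*8)) for t in p[a]),tuple(int(round(t*8)) for t in p[b]),(0,255,0),1,cv2.LINE_AA,3)
    cv2.imwrite(fn,im)
E
python3 - <<'E'
from h import *
D=grab(("top","side"))
def pix(o,k,c):return (np.array(c)+.5)/k-.5+np.array(o)
ch={"top":[((.024,.1,.062),pix((185,165),6,(80,264))),((.024,-.1,.062),pix((185,165),6,(564,188))),((.016,.1,.062),pix((185,165),6,(90,283)))],
"side":[((-.024,.1,.062),pix((255,140),7,(136,85))),((-.024,-.1,.062),pix((255,140),7,(283,376))),((-.016,-.1,.062),pix((255,140),7,(306,373))),((.024,.1,.062),pix((255,140),7,(240,65))),((.016,-.1,.062),pix((255,140),7,(385,356))),((.024,-.1,.062),pix((255,140),7,(407,348)))]}
g={"top":[((.025,.052,.006),pix((340,170),6,(146,340))),((.025,-.052,.006),pix((340,170),6,(377,250))),((-.025,-.052,.006),pix((340,170),6,(425,358))),((-.025,.052,.006),pix((340,170),6,(190,458))),
((.011,.028,.05),pix((340,170),6,(237,340))),((.011,-.028,.05),pix((340,170),6,(357,290))),((-.011,-.028,.05),pix((340,170),6,(372,328)))],
"side":[((-.025,.052,.006),pix((260,240),7,(153,185))),((-.025,-.052,.006),pix((260,240),7,(332,415))),((.025,-.052,.006),pix((260,240),7,(472,343))),((-.011,.028,.05),pix((260,240),7,(233,128))),((-.011,-.028,.05),pix((260,240),7,(330,250))),((.011,-.028,.05),pix((260,240),7,(388,222)))]}
for nm,M,z,q0 in(("ch",ch,0,(.35,.13,.15)),("g",g,.05,(.32,-.17,.3))):
  for cams in(("top",),("side",),("top","side")):
    f=lambda q:np.concatenate([(proj(W([m[0] for m in M[c]],[*q,z]),D[c])-np.array([m[1] for m in M[c]])).ravel() for c in cams])
    r=least_squares(f,q0,loss="soft_l1");print(nm,cams,np.round(r.x,4),np.degrees(r.x[2]).round(2),"rms",np.sqrt(np.mean(r.fun**2)).round(2))
  q=[*r.x,z]
  for c in D:
    p=proj(W([[0,0,.03]],q),D[c])[0].astype(int)
    overlay(D[c],CH if nm=="ch" else GA,q,p[0]-55,p[1]-45,110,90,7,f"pics/ov_{nm}_{c}.png")
E
```

```text
ch ('top',) [0.5495 0.1492 0.1584] 9.08 rms 0.39
ch ('side',) [0.5469 0.1452 0.1458] 8.36 rms 0.2
ch ('top', 'side') [0.5477 0.1474 0.1463] 8.38 rms 0.6
g ('top',) [ 0.5084 -0.2129  0.3806] 21.81 rms 0.73
g ('side',) [ 0.5078 -0.2161  0.3677] 21.07 rms 0.58
g ('top', 'side') [ 0.5081 -0.2143  0.3741] 21.44 rms 0.8
```

```bash
cd pics; python3 -c "
import cv2,numpy as np
for n in('ch','g'):
    a=cv2.imread(f'ov_{n}_top.png');b=cv2.imread(f'ov_{n}_side.png')
    cv2.imwrite(f'ov_{n}_top.png',a);print(a.shape)"
```

```text
(630, 770, 3)
(630, 770, 3)
```

View pics/ov_ch_top.png

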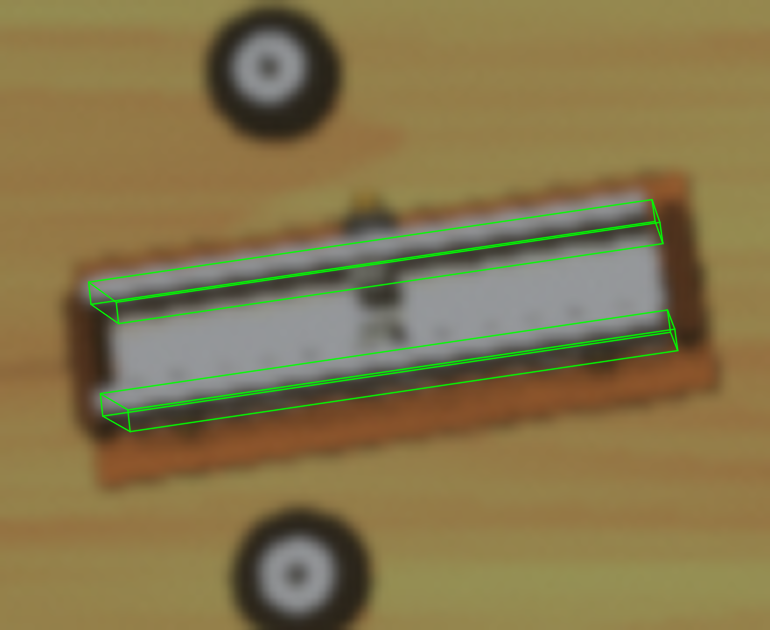

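View pics/ov_ch_side.png

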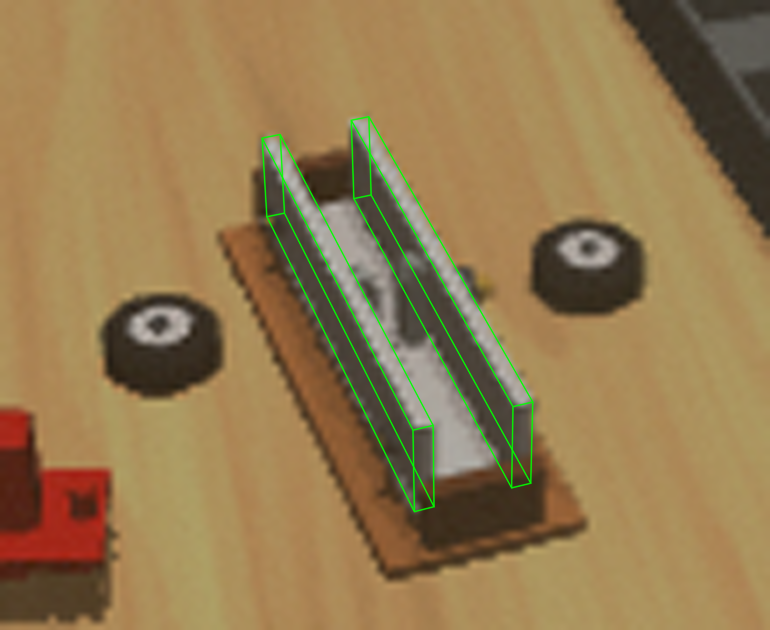

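View pics/ov_g_top.png

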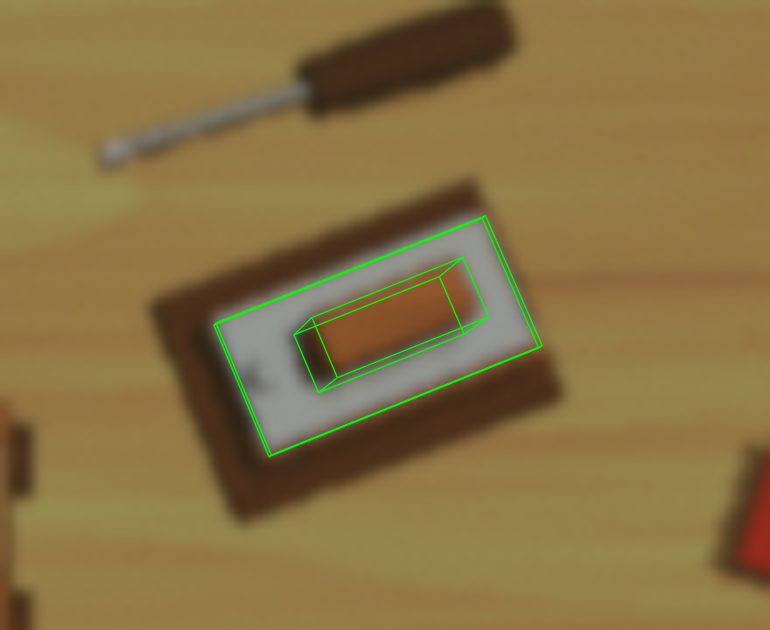

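View pics/ov_g_side.png

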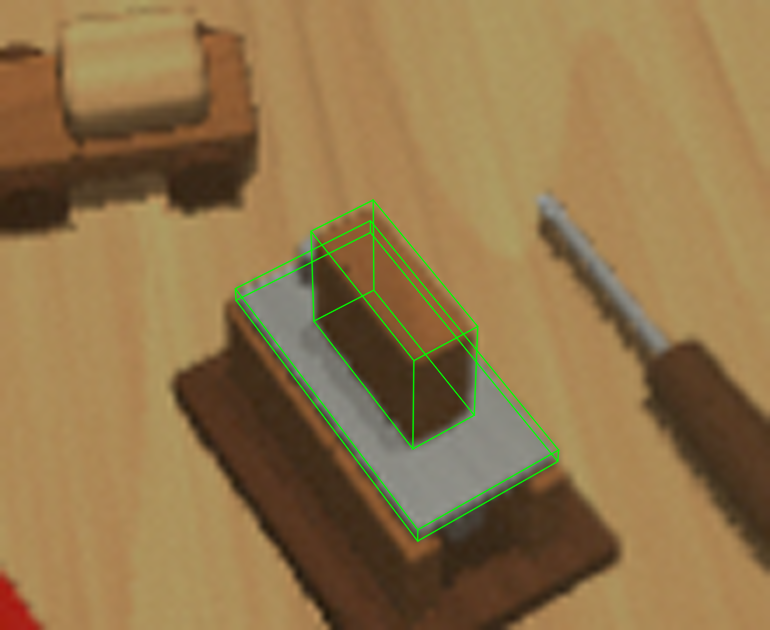

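The two cameras agree within about 4 mm, which fits the calibration tolerance. Gauge: about (0.508, -0.214), yaw 21.4°. Chassis: about (0.548, 0.147), yaw 8.4–9°. I'll start moving towards the gauge.

```bash
cat >> h.py <<'E'
def need(x,y,z,yaw): # desired TCP pos, tool-y heading deg; prints delta in tool axes
    s=ctrl.get_state();R=np.array(s["ee_rot"]);d=R.T@(np.array([x,y,z])-s["eef_pos"])
    h=np.degrees(np.arctan2(R[1,1],R[0,1]));t=-(yaw-h+90)%180-90
    t=-(((yaw-h)+90)%180-90)
    print("t",s["t"],"pos",np.round(s["eef_pos"],4),"heading",round(h,2),"ft",np.round(s["ft_force"],2),"w",round(s["gripper_width"],3),"j7",round(s["joints"][6],1))
    print("need tool dxyz mm",np.round(d*1e3,1),"turn rad",round(np.radians(t),4))
E
python3 -m pendant '[[-0.027,-0.028,0,0,1],[-0.027,-0.028,0,0,1],[-0.027,-0.028,0,0,1],[-0.027,-0.028,0,0,1],[-0.027,-0.028,0,0,1],[-0.027,-0.028,0,0,1],[-0.027,-0.028,0,0,1],[-0.027,-0.028,0,0,1],[-0.027,-0.028,0,0,1],[-0.027,-0.028,0,0,1]]'
python3 -c "
from h import *
need(.508,-.214,.18,21.4)"
```

```text
t: 1.2
eef_pos: [0.3678, 0.156, 0.2314]
ee_rot: [[-0.911, 0.412, 0.0], [0.412, 0.911, -0.0], [-0.0, 0.0, -1.0]]
ft_force: [0.9, 0.7, -0.3]
gripper_width: 1.0
t 1.2 pos [0.3678 0.156  0.2314] heading 65.67 ft [ 0.91  0.7  -0.26] w 1.0 j7 33.0
need tool dxyz mm [-280.1 -279.4   51.4] turn rad 0.7726
```

```bash

python3 -m pendant '[[-0.028,-0.028,0,0,1],[-0.028,-0.028,0,0,1],[-0.028,-0.028,0,0,1],[-0.028,-0.028,0,0,1],[-0.028,-0.028,0,0,1],[-0.028,-0.028,0,0,1],[-0.028,-0.028,0,0,1],[-0.028,-0.028,0,0,1],[-0.028,-0.028,0,0,1],[-0.028,-0.028,0,0,1]]'
python3 -m pendant '[[0,0,0,0.13,1],[0,0,0,0.13,1],[0,0,0,0.13,1],[0,0,0,0.13,1],[0,0,0,0.13,1],[0,0,0,0.122,1],[0,0,0.02,0,1],[0,0,0,0,1]]'
python3 - <<'E'
from h import *
need(.508,-.214,.065,21.4)
D=grab(("top","side"))
for c in D: cv2.imwrite(f"pics/{c}1.png",D[c]["color"][:,:,::-1])
E
```

```text
t: 2.2
eef_pos: [0.5075, -0.2148, 0.2313]
ee_rot: [[-0.911, 0.412, -0.0], [0.412, 0.911, 0.0], [0.0, -0.0, -1.0]]
ft_force: [0.5, 0.8, 0.2]
gripper_width: 1.002
t: 3.0
eef_pos: [0.5065, -0.2126, 0.2097]
ee_rot: [[-0.366, 0.931, -0.003], [0.931, 0.366, 0.001], [0.002, -0.002, -1.0]]
ft_force: [-0.0, 0.9, 0.6]
gripper_width: 0.997
t 3.0 pos [ 0.5065 -0.2126  0.2097] heading 21.45 ft [-0.01  0.91  0.65] w 0.997 j7 44.0
need tool dxyz mm [ -2.1   1.2 144.7] turn rad 0.0009
```

View pics/side1.png

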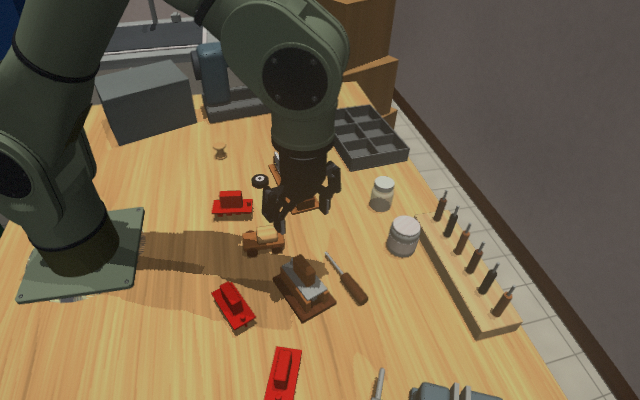

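View pics/top1.png

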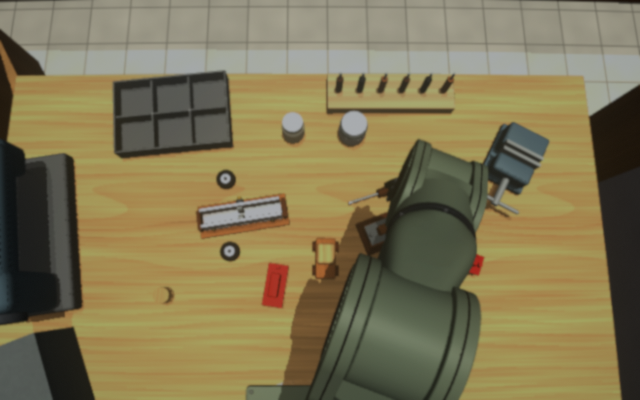

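The side view shows the hand, at (300,190), above the gauge with its jaws across the handle's 22 mm side. The top view is blocked by the arm. Descending now.

```bash

python3 -m pendant '[[-0.002,0.001,0.03,0,1],[0,0,0.03,0,1],[0,0,0.03,0,1],[0,0,0.025,0,1],[0,0,0.02,0,1],[0,0,0.01,0,1],[0,0,0,0,1]]'
python3 - <<'E'
from h import *
need(.508,-.214,.065,21.4)
D=grab(("side",))["side"]
cv2.imwrite("pics/s2.png",cv2.resize(D["color"][170:350,210:410,::-1],None,fx=4,fy=4,interpolation=cv2.INTER_CUBIC)[:600])
E
```

```text
t: 3.8
eef_pos: [0.5088, -0.2146, 0.066]
ee_rot: [[-0.365, 0.931, -0.001], [0.931, 0.365, 0.0], [0.001, -0.001, -1.0]]
ft_force: [-0.2, 0.3, 0.3]
gripper_width: 1.007
t 3.8 pos [ 0.5088 -0.2146  0.066 ] heading 21.43 ft [-0.2   0.32  0.27] w 1.007 j7 44.7
need tool dxyz mm [ 0.8 -0.6  1. ] turn rad 0.0006
```

View pics/s2.png

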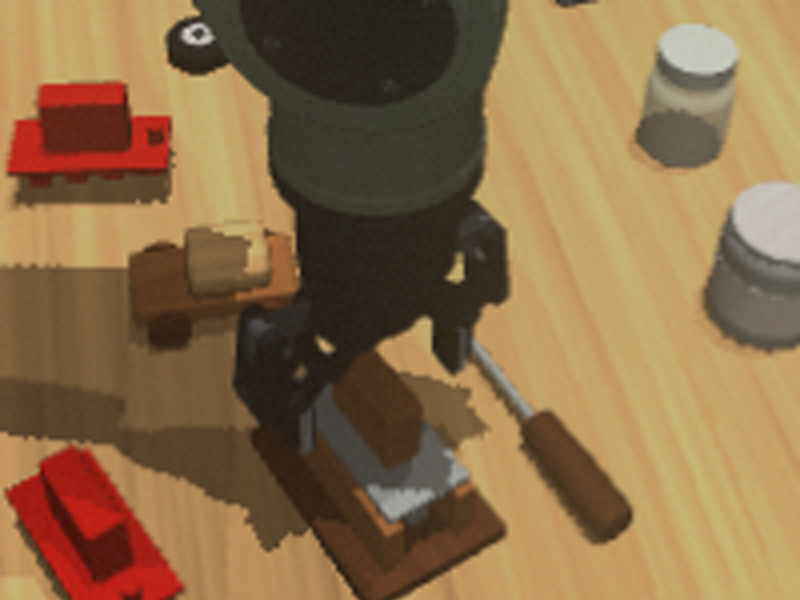

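```bash

python3 -m pendant '[[0,0,0,0,0.2],[0,0,0,0,0.1],[0,0,0,0,0],[0,0,0,0,0],[0,0,0,0,0],[0,0,0,0,0],[0,0,0,0,0],[0,0,0,0,0]]'
python3 - <<'E'
from h import *
need(.508,-.214,.065,21.4)
D=grab(("side",))["side"]
cv2.imwrite("pics/s3.png",cv2.resize(D["color"][170:350,210:410,::-1],None,fx=4,fy=4,interpolation=cv2.INTER_CUBIC)[:600])
E
```

```text
t: 4.65
eef_pos: [0.5091, -0.2146, 0.0667]
ee_rot: [[-0.365, 0.931, 0.0], [0.931, 0.365, -0.0], [-0.0, 0.0, -1.0]]
ft_force: [-0.7, 0.6, 7.9]
gripper_width: 0.254
t 4.65 pos [ 0.5091 -0.2146  0.0667] heading 21.43 ft [-0.68  0.61  7.88] w 0.254 j7 44.6
need tool dxyz mm [ 0.9 -0.8  1.7] turn rad 0.0005
```

View pics/s3.png

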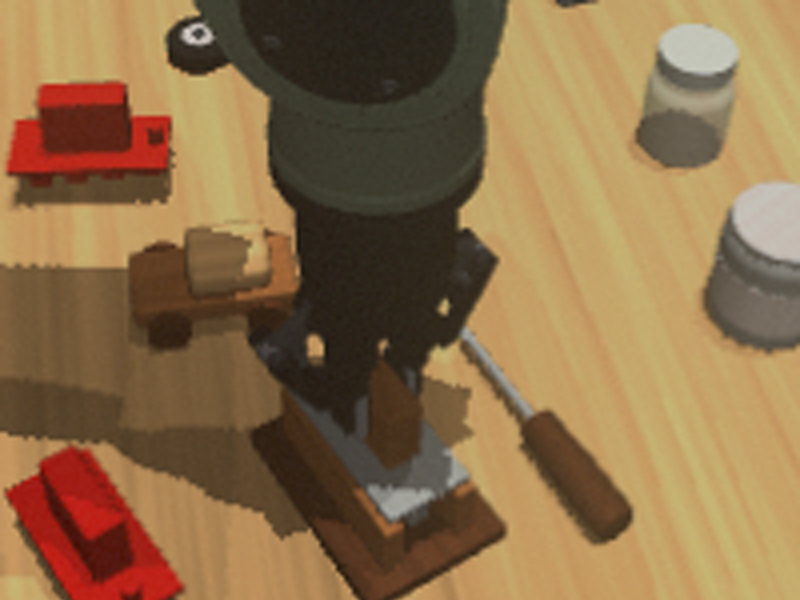

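The handle is gripped: 0.254 of 85 mm is 21.6 mm, against 22 mm expected. Lifting and carrying it to the chassis, with the first aim at leaf 1 over the gap (gauge origin at chassis y = -36 mm).

```bash

python3 -m pendant '[[0,0,-0.01,0,0],[0,0,-0.015,0,0],[0,0,-0.02,0,0],[0,0,-0.025,0,0],[0,0,-0.025,0,0],[0,0,-0.025,0,0],[0,0,0,0,0]]'
python3 - <<'E'
from h import *
q=[.5477,.1474,np.radians(8.5)]
p=W([[.0007,-.036,0]],q)[0];print(p)
need(p[0],p[1],.185,8.5)
D=grab(("side",))["side"]
cv2.imwrite("pics/s4.png",cv2.resize(D["color"][120:320,210:410,::-1],None,fx=3,fy=3,interpolation=cv2.INTER_CUBIC)[:600])
E
```

```text
t: 5.4
eef_pos: [0.5098, -0.215, 0.1896]
ee_rot: [[-0.365, 0.931, 0.004], [0.931, 0.365, -0.002], [-0.003, 0.003, -1.0]]
ft_force: [1.0, -1.1, -3.1]
gripper_width: 0.245
[0.55371345 0.1118989  0.        ]
t 5.4 pos [ 0.5098 -0.215   0.1896] heading 21.42 ft [ 0.96 -1.08 -3.12] w 0.245 j7 44.2
need tool dxyz mm [288.3 160.2   4.2] turn rad 0.2255
```

View pics/s4.png

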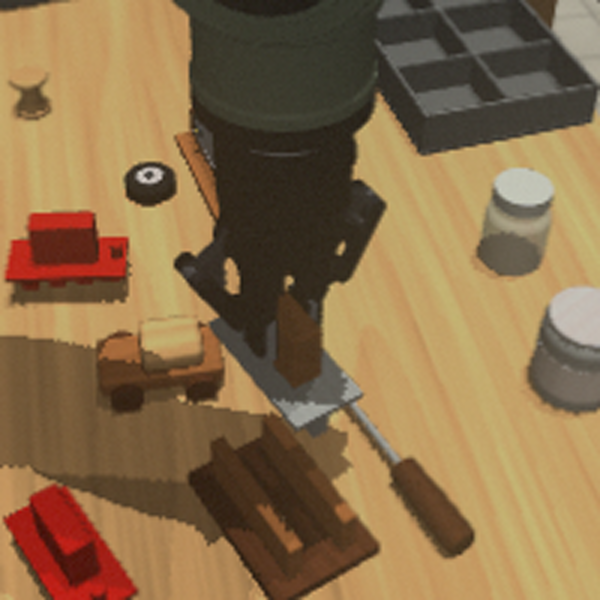

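The gauge is lifted, with its plate at (290,370). Carrying it over.

```bash

python3 -m pendant '[[0.02,0.011,0,0,0],[0.03,0.017,0,0,0],[0.03,0.017,0,0,0],[0.03,0.017,0,0,0],[0.035,0.019,0,0,0],[0.035,0.019,0,0,0],[0.035,0.019,0,0,0],[0.03,0.017,0,0,0],[0.03,0.017,0,0,0],[0.013,0.007,0,0,0]]'
python3 -m pendant '[[0,0,0,0.08,0],[0,0,0,0.08,0],[0,0,0,0.065,0],[0,0,0,0,0],[0,0,0,0,0],[0,0,0,0,0]]'
python3 - <<'E'
from h import *
q=[.5477,.1474,np.radians(8.5)]
p=W([[.0007,-.036,0]],q)[0];print(p)
need(p[0],p[1],.14,8.5)
D=grab(("side",))["side"]
cv2.imwrite("pics/s5.png",cv2.resize(D["color"][100:250,220:370,::-1],None,fx=4,fy=4,interpolation=cv2.INTER_CUBIC)[:600])
E
```

```text
t: 6.45
eef_pos: [0.5521, 0.1155, 0.1853]
ee_rot: [[-0.368, 0.93, -0.002], [0.93, 0.368, 0.001], [0.001, -0.001, -1.0]]
ft_force: [-0.2, 0.1, -2.2]
gripper_width: 0.248
t: 7.05
eef_pos: [0.5526, 0.1118, 0.1861]
ee_rot: [[-0.15, 0.989, -0.0], [0.989, 0.15, -0.0], [-0.0, -0.0, -1.0]]
ft_force: [0.3, -0.7, -2.4]
gripper_width: 0.247
[0.55371345 0.1118989  0.        ]
t 7.05 pos [0.5526 0.1118 0.1861] heading 8.62 ft [ 0.33 -0.68 -2.36] w 0.247 j7 4.4
need tool dxyz mm [-0.   1.2 46.1] turn rad 0.002
```

View pics/s5.png

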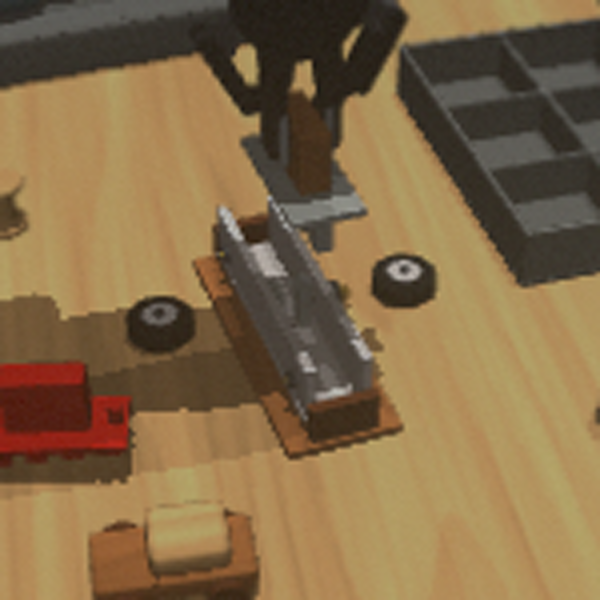

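```bash

python3 -m pendant '[[0,0.001,0.02,0,0],[0,0,0.02,0,0],[0,0,0.02,0,0],[0,0,0.01,0,0],[0,0,0,0,0],[0,0,0,0,0]]'
python3 - <<'E'
from h import *
D=grab(("side",))["side"]
s=ctrl.get_state();R=np.array(s["ee_rot"]);yaw=np.arctan2(R[1,1],R[0,1]);print(s["eef_pos"],np.degrees(yaw))
q=[s["eef_pos"][0],s["eef_pos"][1],yaw,s["eef_pos"][2]-.0167]
p=proj(W([[0,0,.01]],q),D)[0].astype(int);x,y=p[0]-50,p[1]-40
leaves=[box(-.006,-.006+t,yy-.007,yy+.007,-.028,0) for t,yy in((.004,.036),(.0065,.012),(.009,-.012),(.0115,-.036))]
print(x,y)
overlay(D,[],q,x,y,100,75,8,"pics/f1.png");overlay(D,GA+leaves,q,x,y,100,75,8,"pics/f2.png")
E
```

```text
t: 7.7
eef_pos: [0.5539, 0.1121, 0.1169]
ee_rot: [[-0.149, 0.989, 0.001], [0.989, 0.149, -0.0], [-0.0, 0.001, -1.0]]
ft_force: [0.6, 0.4, -1.3]
gripper_width: 0.248
[0.55404999 0.11214706 0.11717165] 8.544485423313182
246 122
```

View pics/f1.png

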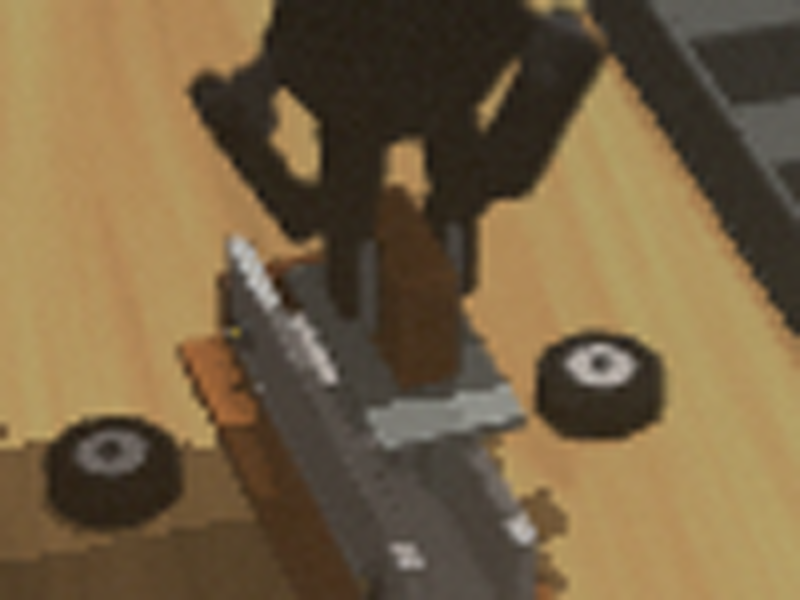

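View pics/f2.png

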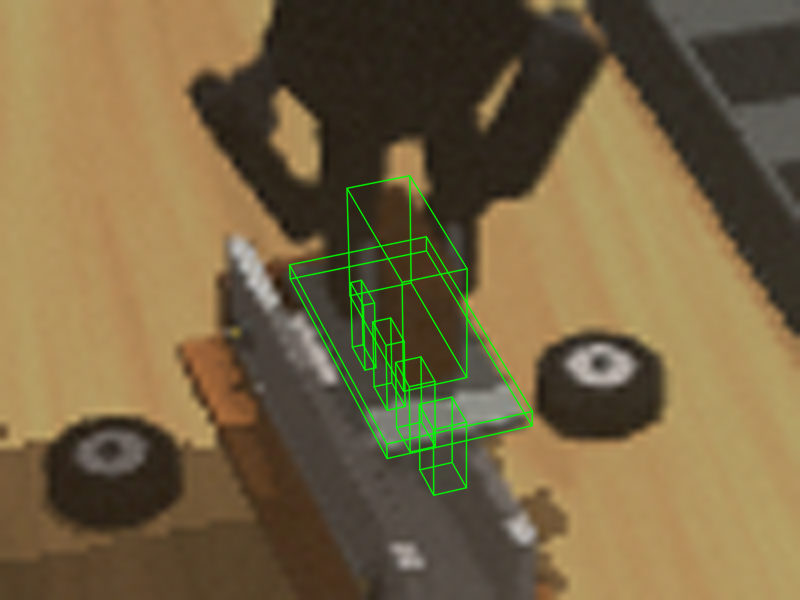

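```bash
python3 - <<'E'
from h import *
D=grab(("side",))["side"]
s=ctrl.get_state();print(s["eef_pos"],s["ft_force"])
im=np.clip(D["color"][140:182,275:317,::-1].astype(float)*1.5,0,255).astype(np.uint8)
im=cv2.resize(im,None,fx=14,fy=14,interpolation=cv2.INTER_CUBIC)
cv2.imwrite("pics/f3.png",im);np.save("side7.npy",D["color"])
E
```

```text
[0.55404513 0.11220886 0.11719315] [-0.59634416  0.67918182 -1.73064899]
```

View pics/f3.png

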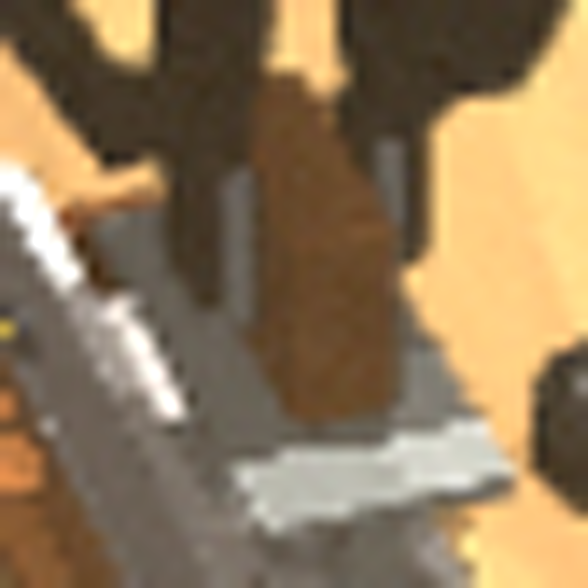

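```bash
python3 - <<'E'
from h import *
D=grab(("side",))["side"]
s=ctrl.get_state();R=np.array(s["ee_rot"]);yaw=np.arctan2(R[1,1],R[0,1]);e=s["eef_pos"]
M=[((-.025,-.052,.006),(270,528)),((.025,-.052,.006),(515,468)),((-.011,-.028,.006),(293,420)),((.011,-.028,.006),(395,408)),((.011,-.028,.05),(393,228))]
P=[m[0] for m in M];U=(np.array([m[1] for m in M])+.5)/14-.5+[275,140]
for free in(2,3,4):
  f=lambda q:(proj(W(P,[q[0],q[1],q[2] if free>2 else yaw,q[3] if free>3 else e[2]-.0167]),D)-U).ravel()
  r=least_squares(f,[e[0],e[1],yaw,e[2]-.0167],loss="soft_l1");q=r.x
  print(free,np.round(q,4),np.degrees(q[2]).round(2),"off from tcp mm",np.round((q[:2]-e[:2])*1e3,1),np.round(r.fun.reshape(-1,2),2).tolist())
E
```

```text
2 [0.5522 0.1124 0.1491 0.1004] 8.54 off from tcp mm [-1.8  0.2] [[-0.72, -0.21], [-0.01, -0.0], [-0.24, 0.93], [0.37, 0.05], [0.54, -0.68]]
3 [0.5507 0.112  0.1896 0.1004] 10.86 off from tcp mm [-3.3 -0.2] [[-0.35, 0.01], [0.08, -0.24], [-0.29, 1.1], [0.2, 0.02], [0.36, -0.71]]
4 [0.5561 0.139  0.1854 0.0789] 10.62 off from tcp mm [ 2.1 26.8] [[-0.11, -0.27], [-0.28, -0.32], [-0.08, 1.04], [0.16, 0.06], [0.32, -0.2]]
```

In the side camera's own frame the gauge sits within about 0.5 mm in x and 1–3 mm in y of the leaf-1 target. I'll apply a small correction, then go down gently.

```bash

python3 -m pendant '[[-0.0013,0.001,0.004,0,0],[0,0,0.003,0,0],[0,0,0.003,0,0],[0,0,0,0,0]]'
python3 -m pendant '[[0,0,0.002,0,0],[0,0,0,0,0]]'
python3 -m pendant '[[0,0,0.002,0,0],[0,0,0,0,0]]'
python3 -m pendant '[[0,0,0.002,0,0],[0,0,0,0,0]]'
```

```text
t: 8.25
eef_pos: [0.5546, 0.111, 0.1058]
ee_rot: [[-0.148, 0.989, -0.001], [0.989, 0.148, -0.0], [-0.0, -0.001, -1.0]]
ft_force: [-0.1, -0.9, -2.2]
gripper_width: 0.247
t: 8.45
eef_pos: [0.5547, 0.111, 0.1041]
ee_rot: [[-0.148, 0.989, -0.0], [0.989, 0.148, -0.0], [-0.0, -0.0, -1.0]]
ft_force: [0.9, -0.2, -2.6]
gripper_width: 0.249
t: 8.65
eef_pos: [0.5547, 0.111, 0.1021]
ee_rot: [[-0.148, 0.989, -0.0], [0.989, 0.148, -0.0], [-0.0, -0.0, -1.0]]
ft_force: [-0.1, -0.2, -1.3]
gripper_width: 0.249
t: 8.85
eef_pos: [0.5548, 0.111, 0.1001]
ee_rot: [[-0.148, 0.989, -0.0], [0.989, 0.148, -0.0], [-0.0, -0.0, -1.0]]
ft_force: [-0.2, -0.2, -2.7]
gripper_width: 0.25
```

Leaf bottom is at about 55 mm, inside the lead-in, with no contact yet. Continuing.

```bash

for i in 1; do python3 -m pendant '[[0,0,0.002,0,0],[0,0,0,0,0]]'; done | grep -E "eef|ft"
python3 -m pendant '[[0,0,0.002,0,0],[0,0,0,0,0]]'| grep -E "eef|ft"
python3 -m pendant '[[0,0,0.002,0,0],[0,0,0,0,0]]'| grep -E "eef|ft"
```

```text
eef_pos: [0.5548, 0.111, 0.0981]
ft_force: [0.7, -0.1, -2.1]
eef_pos: [0.555, 0.111, 0.0962]
ft_force: [0.9, 0.7, -0.1]
eef_pos: [0.5552, 0.1111, 0.0942]
ft_force: [2.5, 0.5, -0.5]
```

A +x push of 2.5 N shows the leaf is leaning on the fixed cheek, so I'll shift it 1 mm to +x.

```bash

python3 -m pendant '[[0,0.001,0,0,0],[0,0,0,0,0]]'| grep -E "eef|ft"
python3 -m pendant '[[0,0,0.002,0,0],[0,0,0,0,0]]'| grep -E "eef|ft"
python3 -m pendant '[[0,0,0.002,0,0],[0,0,0,0,0]]'| grep -E "eef|ft"
```

```text
eef_pos: [0.5556, 0.1111, 0.0942]
ft_force: [-0.8, -0.7, -2.4]
eef_pos: [0.5555, 0.1111, 0.092]
ft_force: [0.4, -0.4, -1.7]
eef_pos: [0.5556, 0.1112, 0.09]
ft_force: [-0.2, -0.1, -2.6]
```

```bash

python3 -m pendant '[[0,0,0.002,0,0],[0,0,0.002,0,0],[0,0,0.002,0,0],[0,0,0,0,0]]'| grep -E "eef|ft"
python3 -m pendant '[[0,0,0.002,0,0],[0,0,0.0015,0,0],[0,0,0,0,0]]'| grep -E "eef|ft"
python3 -m pendant '[[0,0,0.001,0,0],[0,0,0,0,0]]'| grep -E "eef|ft"
```

```text
eef_pos: [0.5557, 0.1112, 0.084]
ft_force: [-0.2, -0.1, -2.1]
eef_pos: [0.5557, 0.1111, 0.0806]
ft_force: [0.1, -0.6, -1.7]
eef_pos: [0.5558, 0.1112, 0.0797]
ft_force: [0.0, 0.5, -2.0]
```

```bash

python3 -m pendant '[[0,0,0.001,0,0],[0,0,0,0,0]]'| grep -E "eef|ft"
python3 -m pendant '[[0,0,0.001,0,0],[0,0,0,0,0],[0,0,0,0,0]]'| grep -E "eef|ft"
```

```text
eef_pos: [0.5558, 0.1112, 0.0787]
ft_force: [0.6, -0.4, -3.0]
eef_pos: [0.5558, 0.1112, 0.0779]
ft_force: [-0.4, -0.1, -0.0]
```

```bash

python3 -m pendant '[[0,0,0.001,0,0],[0,0,0,0,0],[0,0,0,0,0]]'| grep -E "eef|ft"
python3 - <<'E'
from h import *
D=grab(("side",))["side"]
s=ctrl.get_state();e=s["eef_pos"];R=np.array(s["ee_rot"]);yaw=np.arctan2(R[1,1],R[0,1])
print(e,s["ft_force"],np.degrees(yaw))
x,y=250,135
overlay(D,[],0,x,y,80,60,10,"pics/f4.png")
E
```

```text
eef_pos: [0.5559, 0.1112, 0.0769]
ft_force: [-2.1, 0.4, 3.4]
[0.55585962 0.11115012 0.07688443] [-0.65036606 -0.60790555  3.49100042] 8.536729698036089
```

View pics/f4.png

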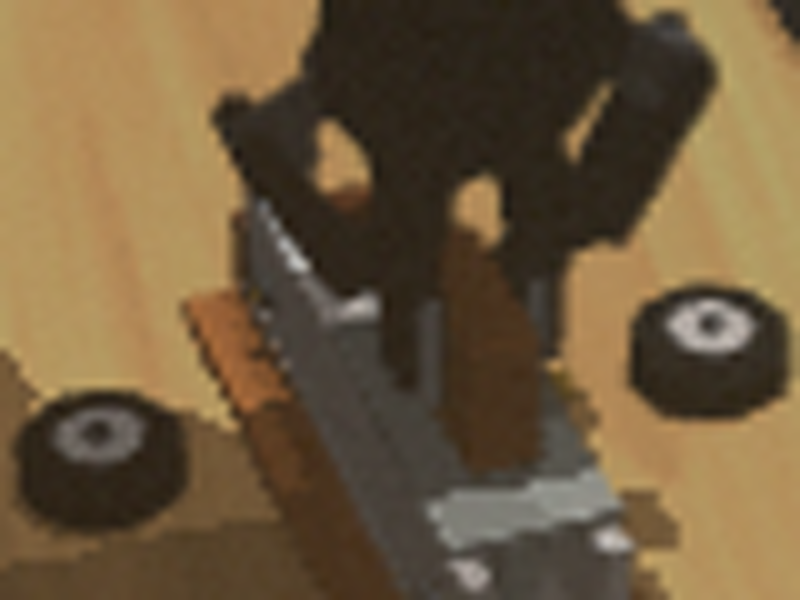

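The plate lies flat on the rails, with its near edge at (450,548)–(622,503), and the force fits the cradle spring. Checking y against the chassis in the same camera.

```bash
python3 - <<'E'
from h import *
D=grab(("side",))["side"]
s=ctrl.get_state();yaw=np.radians(8.54);e=s["eef_pos"]
M=[((-.025,-.052,.006),(450,549)),((.025,-.052,.006),(622,505)),((-.011,-.028,.006),(468,468)),((.011,-.028,.006),(540,457)),((.011,-.028,.05),(540,335))]
P=[m[0] for m in M];U=(np.array([m[1] for m in M])+.5)/10-.5+[250,135]
f=lambda q:(proj(W(P,[q[0],q[1],yaw,.0605]),D)-U).ravel()
r=least_squares(f,[e[0],e[1]],loss="soft_l1");q=r.x
print(np.round(q,4),"off tcp",np.round((q-e[:2])*1e3,1),np.round(r.fun.reshape(-1,2),2).tolist())
c,sn=np.cos(yaw),np.sin(yaw)
for cc in((.5469,.1452),(.5477,.1474)):
  d=q-cc;print("gauge in chassis",c*d[0]+sn*d[1],-sn*d[0]+c*d[1])
E
```

```text
[0.5539 0.1113] off tcp [-1.9  0.2] [[-0.46, -0.48], [0.06, -0.22], [-0.21, 0.97], [0.28, 0.31], [0.32, -0.38]]
gauge in chassis 0.0019274740528954643 -0.03453703379191053
gauge in chassis 0.0008096444629253473 -0.036593841271425114
```

Leaf 1 is home (chassis y about -34.5 to -36.6, tolerance ±6). I'll lift slightly and probe the fixed face to get the x zero.

```bash

python3 -m pendant '[[0,0,-0.002,0,0],[0,0,-0.001,0,0],[0,0,0,0,0]]'| grep -E "eef|ft"
python3 -m pendant '[[0,-0.0005,0,0,0],[0,0,0,0,0],[0,0,0,0,0]]'| grep -E "eef|ft"
python3 -m pendant '[[0,-0.0005,0,0,0],[0,0,0,0,0],[0,0,0,0,0]]'| grep -E "eef|ft"
python3 -m pendant '[[0,-0.0005,0,0,0],[0,0,0,0,0],[0,0,0,0,0]]'| grep -E "eef|ft"
```

```text
eef_pos: [0.5558, 0.1111, 0.0798]
ft_force: [0.4, 1.0, -1.8]
eef_pos: [0.5554, 0.1111, 0.0798]
ft_force: [1.5, -0.3, -2.7]
eef_pos: [0.5552, 0.111, 0.0799]
ft_force: [4.5, 0.6, -2.6]
eef_pos: [0.5551, 0.111, 0.08]
ft_force: [7.1, 1.7, -2.8]
```

The fixed face is touched at TCP x ≈ 0.5554. I'll go back to +0.4 mm, lift out and step 24 mm along to leaf 2.

```bash

python3 -m pendant '[[0,0.0015,0,0,0],[0,0,0,0,0],[0,0,-0.01,0,0],[0,0,-0.01,0,0],[0,0,-0.012,0,0],[0,0,0,0,0]]'| grep -E "eef|ft"
python3 -m pendant '[[0.008,0,0,0,0],[0.008,0,0,0,0],[0.008,0,0,0,0],[0,0,0,0,0],[0,0,0,0,0]]'| grep -E "eef|ft|rot"
```

```text
eef_pos: [0.5563, 0.1113, 0.1137]
ft_force: [0.0, 0.4, -2.1]
eef_pos: [0.5521, 0.135, 0.1116]
ee_rot: [[-0.149, 0.989, -0.0], [0.989, 0.149, -0.0], [-0.0, -0.0, -1.0]]
ft_force: [-0.0, -0.6, -1.7]
```

```bash

python3 -m pendant '[[0,0,0.003,0,0],[0,0,0.003,0,0],[0,0,0,0,0]]'| grep -E "eef|ft"
python3 -m pendant '[[0,0,0.002,0,0],[0,0,0,0,0]]'| grep -E "eef|ft"
python3 -m pendant '[[0,0,0.002,0,0],[0,0,0,0,0]]'| grep -E "eef|ft"
python3 -m pendant '[[0,0,0.002,0,0],[0,0,0,0,0]]'| grep -E "eef|ft"
python3 -m pendant '[[0,0,0.002,0,0],[0,0,0,0,0]]'| grep -E "eef|ft"
```

```text
eef_pos: [0.5521, 0.1346, 0.1053]
ft_force: [0.0, -0.5, -2.4]
eef_pos: [0.5522, 0.1348, 0.1036]
ft_force: [0.2, -0.1, -1.6]
eef_pos: [0.5522, 0.1349, 0.1016]
ft_force: [-0.7, -0.4, -2.9]
eef_pos: [0.5522, 0.1349, 0.0996]
ft_force: [0.1, 0.3, -2.4]
eef_pos: [0.5522, 0.1349, 0.0976]
ft_force: [0.5, 0.0, -1.5]
```

```bash

python3 -m pendant '[[0,0,0.0015,0,0],[0,0,0,0,0]]'| grep -E "eef|ft"
python3 -m pendant '[[0,0,0.0015,0,0],[0,0,0,0,0]]'| grep -E "eef|ft"
python3 -m pendant '[[0,0,0.0015,0,0],[0,0,0,0,0]]'| grep -E "eef|ft"
```

```text
eef_pos: [0.5522, 0.1349, 0.0962]
ft_force: [-0.7, 0.1, -2.8]
eef_pos: [0.5522, 0.1349, 0.0946]
ft_force: [-0.1, -0.4, -1.8]
eef_pos: [0.5522, 0.1349, 0.0931]
ft_force: [-0.5, -0.6, -2.0]
```

Leaf 2 goes in freely (bottom now about 49 mm, past the lead-in). Taking it home.

```bash

python3 -m pendant '[[0,0,0.002,0,0],[0,0,0.002,0,0],[0,0,0.002,0,0],[0,0,0,0,0]]'| grep -E "eef|ft"
python3 -m pendant '[[0,0,0.002,0,0],[0,0,0.002,0,0],[0,0,0.002,0,0],[0,0,0,0,0]]'| grep -E "eef|ft"
python3 -m pendant '[[0,0,0.0015,0,0],[0,0,0,0,0]]'| grep -E "eef|ft"
python3 -m pendant '[[0,0,0.0015,0,0],[0,0,0,0,0],[0,0,0,0,0]]'| grep -E "eef|ft"
```

```text
eef_pos: [0.5521, 0.1348, 0.087]
ft_force: [-0.6, -0.5, -2.3]
eef_pos: [0.5521, 0.1348, 0.081]
ft_force: [0.5, -0.7, -2.6]
eef_pos: [0.5522, 0.1349, 0.0797]
ft_force: [1.0, -0.8, -2.2]
eef_pos: [0.5523, 0.1349, 0.0783]
ft_force: [0.7, 0.4, -0.0]
```

```bash

python3 -m pendant '[[0,0,0.001,0,0],[0,0,0,0,0],[0,0,0,0,0]]'| grep -E "eef|ft"
python3 -m pendant '[[0,0,-0.002,0,0],[0,0,-0.001,0,0],[0,0,0,0,0]]'| grep -E "eef|ft"
python3 -m pendant '[[0,0.0005,0,0,0],[0,0,0,0,0],[0,0,0,0,0]]'| grep -E "eef|ft"
python3 -m pendant '[[0,0.0005,0,0,0],[0,0,0,0,0],[0,0,0,0,0]]'| grep -E "eef|ft"
```

```text
eef_pos: [0.5523, 0.1349, 0.0774]
ft_force: [-0.3, -0.5, 2.1]
eef_pos: [0.5522, 0.1349, 0.0804]
ft_force: [0.2, 0.3, -3.1]
eef_pos: [0.5527, 0.135, 0.0802]
ft_force: [0.1, 0.2, -2.0]
eef_pos: [0.5532, 0.1351, 0.0803]
ft_force: [-0.1, 0.1, -2.1]
```

```bash

python3 -m pendant '[[0,0.0005,0,0,0],[0,0,0,0,0],[0,0,0,0,0]]'| grep -E "eef|ft"
python3 -m pendant '[[0,0.0005,0,0,0],[0,0,0,0,0],[0,0,0,0,0]]'| grep -E "eef|ft"
```

```text
eef_pos: [0.5538, 0.1351, 0.0803]
ft_force: [0.1, 0.5, -2.4]
eef_pos: [0.5543, 0.1352, 0.0803]
ft_force: [0.1, 0.4, -1.5]
```

```bash

python3 -m pendant '[[0,0.0005,0,0,0],[0,0,0,0,0],[0,0,0,0,0]]'| grep -E "eef|ft"
python3 -m pendant '[[0,0.0005,0,0,0],[0,0,0,0,0],[0,0,0,0,0]]'| grep -E "eef|ft"
python3 -m pendant '[[0,0.0005,0,0,0],[0,0,0,0,0],[0,0,0,0,0]]'| grep -E "eef|ft"
```

```text
eef_pos: [0.5547, 0.1352, 0.0803]
ft_force: [0.1, 0.2, -2.8]
eef_pos: [0.5552, 0.1353, 0.0803]
ft_force: [-0.2, -0.3, -2.3]
eef_pos: [0.5555, 0.1354, 0.0802]
ft_force: [-2.1, -0.5, -2.0]
```

The free play gives a gap of about 10.1 mm, so leaf 3 should go in and leaf 4 should bind. I'll go back 3.4 mm, lift and try leaf 3.

```bash

python3 -m pendant '[[0,-0.0034,0,0,0],[0,0,0,0,0],[0,0,-0.01,0,0],[0,0,-0.01,0,0],[0,0,-0.012,0,0],[0,0,0,0,0],[0,0,0,0,0]]'| grep -E "eef|ft"
python3 -m pendant '[[0.008,0,0,0,0],[0.008,0,0,0,0],[0.008,0,0,0,0],[0,0,0,0,0],[0,0,0,0,0]]'| grep -E "eef|ft|rot"
python3 -m pendant '[[0,0,0.003,0,0],[0,0,0.003,0,0],[0,0,0,0,0]]'| grep -E "eef|ft"
```

```text
eef_pos: [0.5525, 0.135, 0.1127]
ft_force: [0.1, -0.6, -2.4]
eef_pos: [0.5487, 0.1588, 0.1122]
ee_rot: [[-0.149, 0.989, -0.0], [0.989, 0.149, -0.0], [-0.0, -0.0, -1.0]]
ft_force: [-0.4, -1.1, -2.7]
eef_pos: [0.5486, 0.1583, 0.1058]
ft_force: [-0.5, 0.8, -1.8]
```

```bash

for k in 1; do python3 -m pendant '[[0,0,0.002,0,0],[0,0,0,0,0]]'| grep -E "eef|ft"; done
python3 -m pendant '[[0,0,0.002,0,0],[0,0,0,0,0]]'| grep -E "eef|ft"
python3 -m pendant '[[0,0,0.002,0,0],[0,0,0,0,0]]'| grep -E "eef|ft"
python3 -m pendant '[[0,0,0.0015,0,0],[0,0,0,0,0]]'| grep -E "eef|ft"
python3 -m pendant '[[0,0,0.0015,0,0],[0,0,0,0,0]]'| grep -E "eef|ft"
python3 -m pendant '[[0,0,0.001,0,0],[0,0,0,0,0]]'| grep -E "eef|ft"
```

```text
eef_pos: [0.5487, 0.1585, 0.1041]
ft_force: [-0.0, -0.2, -2.6]
eef_pos: [0.5487, 0.1586, 0.1021]
ft_force: [0.7, -0.5, -3.1]
eef_pos: [0.5487, 0.1586, 0.1001]
ft_force: [-0.1, 0.5, -2.0]
eef_pos: [0.5487, 0.1586, 0.0986]
ft_force: [-0.6, 0.8, -1.6]
eef_pos: [0.5487, 0.1586, 0.0971]
ft_force: [0.4, 0.4, -3.1]
eef_pos: [0.5488, 0.1586, 0.0962]
ft_force: [0.5, 0.2, -2.6]
```

```bash

python3 -m pendant '[[0,0,0.0015,0,0],[0,0,0,0,0]]'| grep -E "eef|ft"
python3 -m pendant '[[0,0,0.0015,0,0],[0,0,0,0,0]]'| grep -E "eef|ft"
python3 -m pendant '[[0,0,0.0015,0,0],[0,0,0,0,0]]'| grep -E "eef|ft"
```

```text
eef_pos: [0.5487, 0.1586, 0.0946]
ft_force: [-0.1, 0.1, -2.4]
eef_pos: [0.5487, 0.1586, 0.0931]
ft_force: [0.6, -0.0, -2.1]
eef_pos: [0.5487, 0.1586, 0.0916]
ft_force: [-0.7, 0.5, -1.8]
```

Leaf 3 is in freely (bottom about 47 mm). Taking it home.

```bash

python3 -m pendant '[[0,0,0.002,0,0],[0,0,0.002,0,0],[0,0,0.001,0,0],[0,0,0,0,0]]'| grep -E "eef|ft"
python3 -m pendant '[[0,0,0.002,0,0],[0,0,0.002,0,0],[0,0,0.001,0,0],[0,0,0,0,0]]'| grep -E "eef|ft"
python3 -m pendant '[[0,0,0.0015,0,0],[0,0,0,0,0]]'| grep -E "eef|ft"
python3 -m pendant '[[0,0,0.0015,0,0],[0,0,0,0,0],[0,0,0,0,0]]'| grep -E "eef|ft"
python3 -m pendant '[[0,0,0.001,0,0],[0,0,0,0,0],[0,0,0,0,0]]'| grep -E "eef|ft"
```

```text
eef_pos: [0.5487, 0.1586, 0.0866]
ft_force: [0.1, 0.6, -1.5]
eef_pos: [0.5487, 0.1586, 0.0816]
ft_force: [0.3, 0.9, -2.4]
eef_pos: [0.5487, 0.1586, 0.0802]
ft_force: [-0.2, -0.1, -2.1]
eef_pos: [0.5488, 0.1586, 0.0788]
ft_force: [-0.1, 0.5, -2.1]
eef_pos: [0.5488, 0.1587, 0.0779]
ft_force: [-0.3, 0.1, 0.2]
```

```bash

python3 -m pendant '[[0,0,0.001,0,0],[0,0,0,0,0],[0,0,0,0,0]]'| grep -E "eef|ft"
python3 - <<'E'
from h import *
D=grab(("side",))["side"]
overlay(D,[],0,245,120,80,60,10,"pics/f5.png")
E
```

```text
eef_pos: [0.5488, 0.1587, 0.0769]
ft_force: [-1.2, -0.8, 3.7]
```

View pics/f5.png

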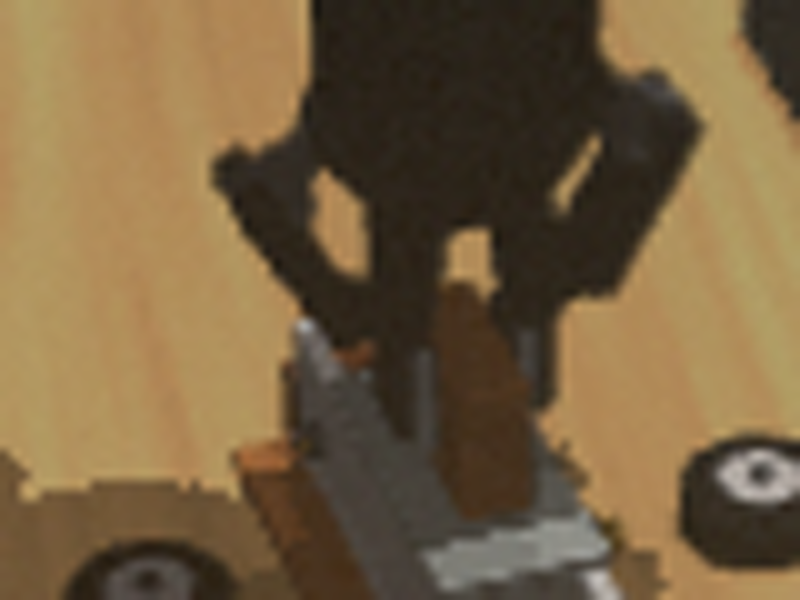

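Leaf 3 is home with the plate flat on the rails. Lifting and trying leaf 4, shifted -1 mm in x so it meets both lead-ins evenly.

```bash

python3 -m pendant '[[0,0,-0.004,0,0],[0,0,-0.01,0,0],[0,0,-0.01,0,0],[0,0,-0.011,0,0],[0,0,0,0,0],[0,0,0,0,0]]'| grep -E "eef|ft"
python3 -m pendant '[[0.008,-0.001,0,0,0],[0.008,0,0,0,0],[0.008,0,0,0,0],[0,0,0,0,0],[0,0,0,0,0]]'| grep -E "eef|ft|rot"
python3 -m pendant '[[0,0,0.003,0,0],[0,0,0.003,0,0],[0,0,0,0,0]]'| grep -E "eef|ft"
python3 -m pendant '[[0,0,0.002,0,0],[0,0,0,0,0]]'| grep -E "eef|ft"
python3 -m pendant '[[0,0,0.002,0,0],[0,0,0,0,0]]'| grep -E "eef|ft"
```

```text
eef_pos: [0.5488, 0.1587, 0.112]
ft_force: [-1.3, -1.1, -3.0]
eef_pos: [0.5441, 0.1824, 0.1117]
ee_rot: [[-0.149, 0.989, -0.0], [0.989, 0.149, -0.0], [-0.0, -0.0, -1.0]]
ft_force: [-0.2, 0.4, -2.3]
eef_pos: [0.5441, 0.1819, 0.1053]
ft_force: [-0.7, 0.6, -2.7]
eef_pos: [0.5442, 0.1821, 0.1036]
ft_force: [-0.3, -0.4, -2.6]
eef_pos: [0.5442, 0.1822, 0.1016]
ft_force: [-0.2, -0.2, -2.4]
```

```bash

python3 -m pendant '[[0,0,0.0015,0,0],[0,0,0,0,0]]'| grep -E "eef|ft"
python3 -m pendant '[[0,0,0.001,0,0],[0,0,0,0,0]]'| grep -E "eef|ft"
python3 -m pendant '[[0,0,0.001,0,0],[0,0,0,0,0]]'| grep -E "eef|ft"
```

```text
eef_pos: [0.5442, 0.1822, 0.1001]
ft_force: [-0.0, -0.2, -1.0]
eef_pos: [0.5442, 0.1822, 0.0992]
ft_force: [-0.7, -0.2, -3.0]
eef_pos: [0.5441, 0.1823, 0.0982]
ft_force: [-0.3, -0.8, -2.2]
```

```bash

python3 -m pendant '[[0,0,0.001,0,0],[0,0,0,0,0]]'| grep -E "eef|ft"
```

```text
eef_pos: [0.5441, 0.1822, 0.0972]
ft_force: [-1.4, -0.3, 0.3]
```

Contact has begun with the leaf bottom at about 53 mm. Two more small steps to see whether it binds.

```bash

python3 -m pendant '[[0,0,0.001,0,0],[0,0,0,0,0],[0,0,0,0,0]]'| grep -E "eef|ft"
python3 -m pendant '[[0,0,0.001,0,0],[0,0,0,0,0],[0,0,0,0,0]]'| grep -E "eef|ft"
```

```text
eef_pos: [0.5442, 0.1822, 0.0963]
ft_force: [-2.0, 0.3, 1.1]
eef_pos: [0.5442, 0.1823, 0.0953]
ft_force: [-2.3, 0.2, 3.0]
```

```bash

python3 -m pendant '[[0,0,0.001,0,0],[0,0,0,0,0],[0,0,0,0,0]]'| grep -E "eef|ft"
python3 - <<'E'
from h import *
D=grab(("side",))["side"]
overlay(D,[],0,245,115,80,60,10,"pics/f6.png")
E
```

```text
eef_pos: [0.5442, 0.1822, 0.0944]
ft_force: [-4.5, -0.4, 5.5]
```

View pics/f6.png

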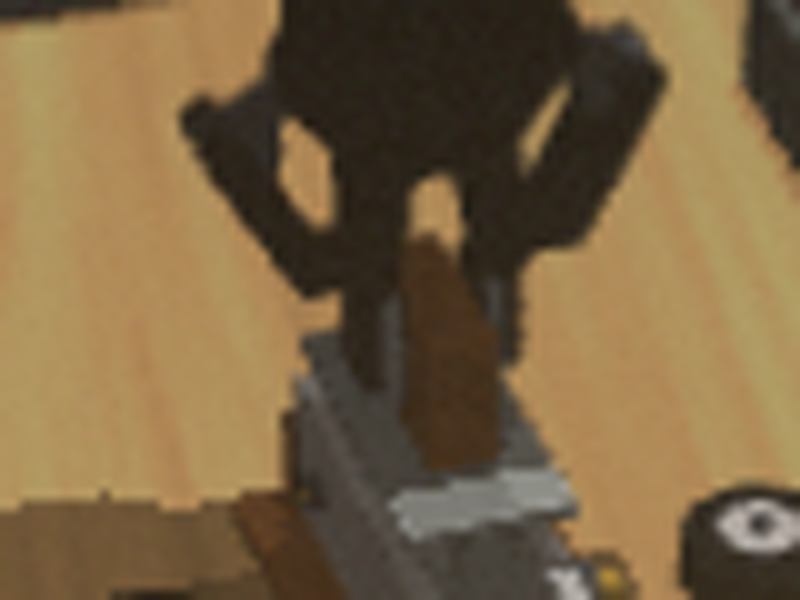

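Leaf 4 binds: the plate stands about 16 mm above the rails, and the force rises at the cradle's spring rate. Lifting out and going back to leaf 3.

```bash

python3 -m pendant '[[0,0,-0.004,0,0],[0,0,-0.006,0,0],[0,0,-0.008,0,0],[0,0,0,0,0],[0,0,0,0,0]]'| grep -E "eef|ft"
python3 -m pendant '[[-0.008,0.001,0,0,0],[-0.008,0,0,0,0],[-0.008,0,0,0,0],[0,0,0,0,0],[0,0,0,0,0]]'| grep -E "eef|ft|rot"
python3 -m pendant '[[0,0,0.003,0,0],[0,0,0.003,0,0],[0,0,0.002,0,0],[0,0,0,0,0]]'| grep -E "eef|ft"
python3 -m pendant '[[0,0,0.002,0,0],[0,0,0,0,0]]'| grep -E "eef|ft"
python3 -m pendant '[[0,0,0.002,0,0],[0,0,0,0,0]]'| grep -E "eef|ft"
```

```text
eef_pos: [0.5443, 0.1823, 0.1125]
ft_force: [0.7, 0.7, -2.6]
eef_pos: [0.5488, 0.1585, 0.1123]
ee_rot: [[-0.148, 0.989, -0.0], [0.989, 0.148, 0.0], [0.0, -0.0, -1.0]]
ft_force: [-0.6, 0.9, -2.1]
eef_pos: [0.5486, 0.1587, 0.1039]
ft_force: [-0.0, 0.4, -2.1]
eef_pos: [0.5487, 0.1587, 0.1021]
ft_force: [0.4, -0.8, -2.2]
eef_pos: [0.5487, 0.1586, 0.1001]
ft_force: [-0.7, -0.2, -2.5]
```

```bash

python3 -m pendant '[[0,0,0.002,0,0],[0,0,0,0,0]]'| grep -E "eef|ft"
python3 -m pendant '[[0,0,0.002,0,0],[0,0,0,0,0]]'| grep -E "eef|ft"
python3 -m pendant '[[0,0,0.0015,0,0],[0,0,0,0,0]]'| grep -E "eef|ft"
python3 -m pendant '[[0,0,0.0015,0,0],[0,0,0,0,0]]'| grep -E "eef|ft"
python3 -m pendant '[[0,0,0.0015,0,0],[0,0,0,0,0]]'| grep -E "eef|ft"
```

```text
eef_pos: [0.5487, 0.1586, 0.0981]
ft_force: [0.2, 0.1, -3.1]
eef_pos: [0.5487, 0.1587, 0.0961]
ft_force: [-0.7, 0.9, -2.3]
eef_pos: [0.5487, 0.1586, 0.0946]
ft_force: [-0.2, 0.4, -2.1]
eef_pos: [0.5487, 0.1586, 0.0931]
ft_force: [0.6, 0.8, -2.8]
eef_pos: [0.5487, 0.1586, 0.0916]
ft_force: [-0.2, 0.2, -2.6]
```

```bash

python3 -m pendant '[[0,0,0.002,0,0],[0,0,0.002,0,0],[0,0,0.001,0,0],[0,0,0,0,0]]'| grep -E "eef|ft"
python3 -m pendant '[[0,0,0.002,0,0],[0,0,0.002,0,0],[0,0,0.001,0,0],[0,0,0,0,0]]'| grep -E "eef|ft"
python3 -m pendant '[[0,0,0.0015,0,0],[0,0,0,0,0]]'| grep -E "eef|ft"
python3 -m pendant '[[0,0,0.0015,0,0],[0,0,0,0,0],[0,0,0,0,0]]'| grep -E "eef|ft"
python3 -m pendant '[[0,0,0.001,0,0],[0,0,0,0,0],[0,0,0,0,0]]'| grep -E "eef|ft"
```

```text
eef_pos: [0.5487, 0.1586, 0.0866]
ft_force: [-0.1, -0.3, -2.0]
eef_pos: [0.5487, 0.1586, 0.0816]
ft_force: [0.0, -0.2, -2.4]
eef_pos: [0.5487, 0.1586, 0.0801]
ft_force: [0.1, 1.4, -1.7]
eef_pos: [0.5488, 0.1586, 0.0788]
ft_force: [-0.3, -0.1, -2.4]
eef_pos: [0.5488, 0.1587, 0.0779]
ft_force: [-1.1, -0.3, 0.8]
```

Home again at the same height as before (0.0779). Releasing.

```bash

python3 -m pendant '[[0,0,0,0,0.3],[0,0,0,0,0.4],[0,0,0,0,0.55],[0,0,0,0,0.7],[0,0,0,0,0.7],[0,0,0,0,0.7],[0,0,0,0,0.7]]'
python3 - <<'E'
from h import *
D=grab(("side",))["side"]
overlay(D,[],0,245,120,80,60,10,"pics/f7.png")
E
```

```text
t: 33.75
eef_pos: [0.5488, 0.1587, 0.0778]
ee_rot: [[-0.148, 0.989, -0.0], [0.989, 0.148, -0.0], [-0.0, -0.0, -1.0]]
ft_force: [0.2, 0.4, -0.0]
gripper_width: 0.7
```

View pics/f7.png

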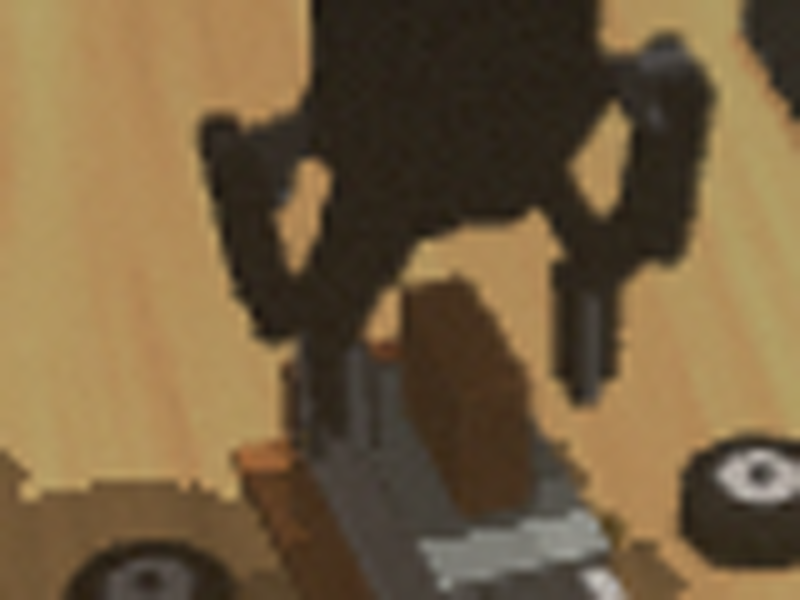

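The jaws are clear on both sides and the gauge hasn't moved. Retreating upwards, then back out of the camera's view.

```bash

python3 -m pendant '[[0,0,-0.01,0,0.7],[0,0,-0.02,0,0.7],[0,0,-0.03,0,0.7],[0,0,-0.03,0,0.7],[0,0,-0.03,0,0.7],[0,0,-0.03,0,0.7],[0,0,0,0,0.7]]'
python3 -m pendant '[[-0.03,0,0,0,0.7],[-0.03,0,0,0,0.7],[-0.03,0,0,0,0.7],[-0.03,0,0,0,0.7],[-0.03,0,0,0,0.7],[-0.03,0,0,0,0.7],[-0.03,0,0,0,0.7],[-0.03,0,0,0,0.7],[-0.03,0,0,0,0.7],[0,0,0,0,0.7]]'
python3 - <<'E'
from h import *
D=grab(("side","top"))
overlay(D["side"],[],0,245,130,80,60,10,"pics/g1.png")
overlay(D["top"],[],0,180,165,130,95,6,"pics/g2.png")
cv2.imwrite("pics/g3.png",D["side"]["color"][:,:,::-1])
E
```

```text
t: 34.5
eef_pos: [0.55, 0.1588, 0.2319]
ee_rot: [[-0.148, 0.989, 0.005], [0.989, 0.148, 0.002], [0.001, 0.006, -1.0]]
ft_force: [1.0, -0.8, -0.2]
gripper_width: 0.701
t: 35.5
eef_pos: [0.5884, -0.1127, 0.2278]
ee_rot: [[-0.144, 0.99, -0.0], [0.99, 0.144, -0.002], [-0.002, -0.001, -1.0]]
ft_force: [0.3, 0.3, -0.1]
gripper_width: 0.699
```

View pics/g1.png

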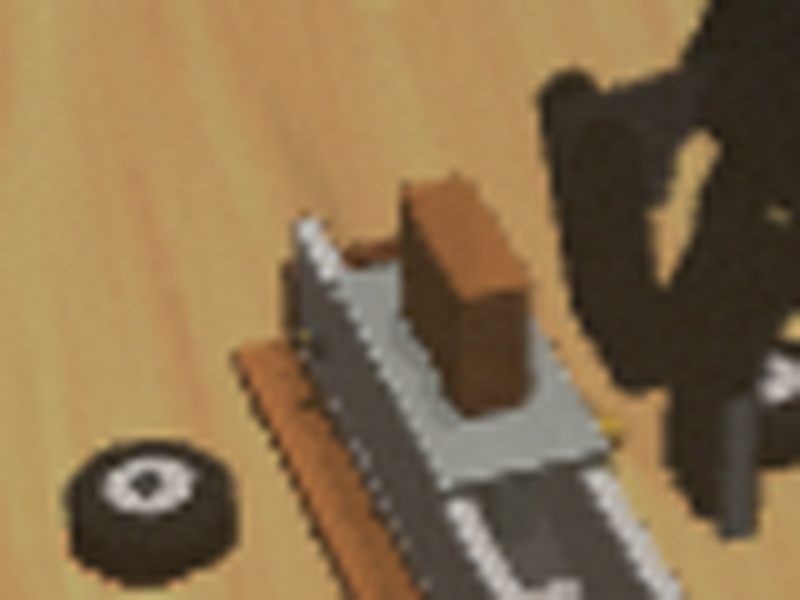

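View pics/g2.png

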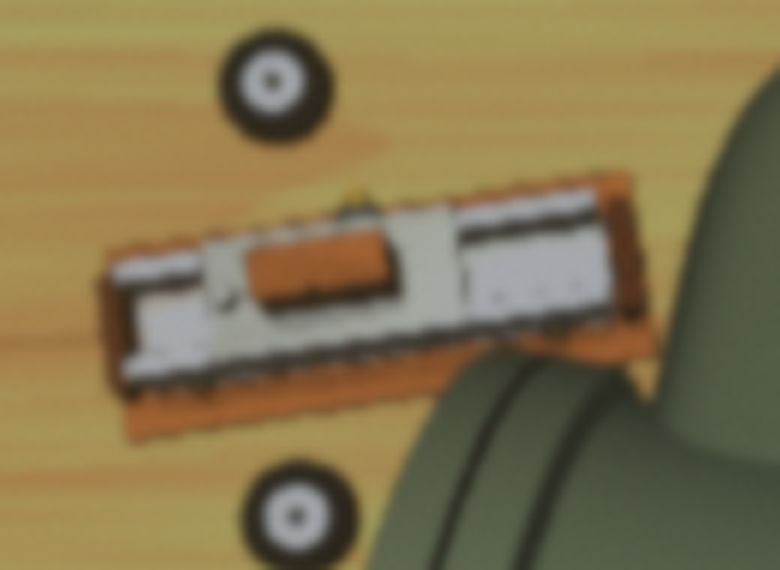

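View pics/g3.png

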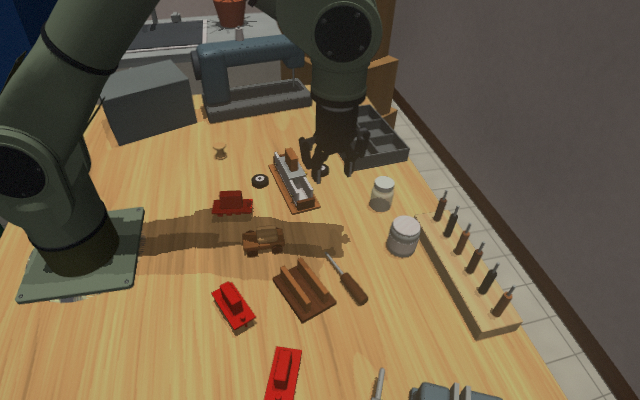

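The gauge stands upright and let go, with its plate flat on both rails. In the top view its plate centre (334,280) lies about 11 mm towards +y of the chassis middle (about 360); leaf 3 needs 12 ± 6 mm. The other things look undisturbed. Handing in.

```bash
python3 -c "
from workcell import ctrl
print(ctrl.get_state()['t'],ctrl.hand_in())"
```

```text
the job is handed in; nothing more can be done
35.6 None
```

I tried the leaves thinnest first. The 4, 6.5 and 9 mm leaves went fully home, and the 11.5 mm leaf bound at the mouth with its plate about 16 mm above the rails. The 9 mm leaf is back in the gap, fully home, with the gauge standing there released. I handed in at about 35.6 s.

**Gap width:** it lies between 9 and 11.5 mm. I also nudged the gauge sideways while a leaf was in; the free play puts it at about 10.1 mm, give or take about 0.3 mm.

**Forces:** the highest wrist-sensor readings were about 7 N sideways, in that nudging, and about 8 N pressing down on the bound leaf. Both are well under the limits.

**Last checks:**
- The final pictures show the gauge upright with its plate flat on both rails and the gripper clear.
- The plate centre is about 11 mm along the rails from the chassis middle; 12 ± 6 mm is needed.
- The other things look undisturbed, though I judged that by eye and did not measure them.
- The two cameras disagreed by 2–4 mm on absolute positions, so I set the sideways position by touching the fixed cheek instead. No check failed.

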